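# Stack the test sieves on the shaker

## Task

Build the sieve tower on the sieve shaker: the pan (no holes) seated in the shaker's round seat, the fine-mesh sieve directly on the pan, the coarse-mesh sieve at the top of the three with the medium one between it and the fine one, and the knobbed lid on top of the coarse sieve. Every part must sit fully home and level on the one below, let go. Leave the clear conical flask and the small white-capped vial that stand among the parts upright where they are.

Things in the scene. Friction and masses are not known exactly. Their poses are not given: they have to be found in the camera images.
- pan: Receiver pan: bare-steel cup, solid floor, no holes, 64 mm outside (66 mm over the rim bead), 40 mm high, open top 58 mm wide, 95-180 g. Origin: centre of the underside, z up; yaw no matter. Lowest 8 mm: tapered skirt, 50 to 55 mm wide, then a flat shoulder. Grip the straight wall, 8-40 mm up. Skirt drops into the shaker's seat till the shoulder lies on its rim.
- sieve_fine: FINE: wires 2 mm apart, like grey cloth. Bare-steel test sieve, 64 mm outside (66 mm over the rim bead), 32 mm high, open top 58 mm wide, 80-165 g. Origin: centre of the underside, z up; yaw no matter. Lowest 8 mm: tapered skirt, 50 to 55 mm wide, then a flat shoulder. Grip the straight wall, 8-32 mm up. Skirt drops into the part below till the shoulder lies on its rim.
- sieve_medium: MEDIUM: wires 6 mm apart. Bare-steel test sieve, 64 mm outside (66 mm over the rim bead), 32 mm high, open top 58 mm wide, 80-165 g. Origin: centre of the underside, z up; yaw no matter. Lowest 8 mm: tapered skirt, 50 to 55 mm wide, then a flat shoulder. Grip the straight wall, 8-32 mm up. Skirt drops into the part below till the shoulder lies on its rim.
- sieve_coarse: COARSE: thick wires 12 mm apart, large openings. Bare-steel test sieve, 64 mm outside (66 mm over the rim bead), 32 mm high, open top 58 mm wide, 80-165 g. Origin: centre of the underside, z up; yaw no matter. Lowest 8 mm: tapered skirt, 50 to 55 mm wide, then a flat shoulder. Grip the straight wall, 8-32 mm up. Skirt drops into the part below till the shoulder lies on its rim.
- lid: Sieve lid: flat bare-steel disc, 65 mm wide, with a black knob in the middle, 75-135 g. Origin: centre of the underside, z up; yaw no matter. Lowest 8 mm: the same tapered skirt as the sieves; plate from 8 to 13 mm up; knob 22 mm in diameter from 20 to 38 mm up, on a 14 mm neck. Lift it by the knob.
- shaker: White round sieve shaker, fixed, 118 mm wide; grey control box on its -x side reaches 75 mm from the axis. On top a rigid platform (51 mm up) with a seat ring, 58 mm inside, rim 62 mm up. Origin: centre of the underside, z up; seat on its z axis. Undersides in the finished tower: pan 54, fine 86, medium 110, coarse 134, lid 158 mm above the origin.
- flask: Empty clear conical glass flask, alone, 69 mm in diameter at the base, 120 mm high, standing loose on the bench; a bystander. Origin at the centre of its underside, z up.
- vial: Small amber sample vial with a white cap, 32 mm in diameter, 54 mm high, standing loose on the bench among the parts; a bystander. Origin at the centre of its underside, z up.
There are look-alikes about, which are no part of the job. Leave any red or turquoise look-alike of the pan alone.

How it is judged (in metres and radians):
At the end, for the whole second after the job is handed in: From the bottom up, shaker seat, pan, fine, medium and coarse sieve and lid: each part is centred on the one below within 5 mm, at its seated height within 3 mm, level within 4 degrees (0.07 rad) and at rest (horizontal distance between pan and shaker below 0.005 m and z of pan in the frame of shaker between 0.051 and 0.057 m and angle between each of pan, sieve_fine, sieve_medium, sieve_coarse, lid's own z axis and vertical below 0.07 rad and linear speed of each of pan, sieve_fine, sieve_medium, sieve_coarse, lid below 0.01 m/s and horizontal distance between sieve_fine and pan below 0.005 m and z of sieve_fine in the frame of pan between 0.029 and 0.035 m and horizontal distance between sieve_medium and sieve_fine below 0.005 m and z of sieve_medium in the frame of sieve_fine between 0.021 and 0.027 m and horizontal distance between sieve_coarse and sieve_medium below 0.005 m and z of sieve_coarse in the frame of sieve_medium between 0.021 and 0.027 m and horizontal distance between lid and sieve_coarse below 0.005 m and z of lid in the frame of sieve_coarse between 0.021 and 0.027 m); the robot touches nothing.
It fails at once if the conical flask is pushed more than 20 mm or tipped (distance of flask from where it was at the start of the episode above 0.02 m or angle between flask's own z axis and vertical above 0.5 rad).
It fails at once if the small vial is pushed more than 20 mm or tipped (distance of vial from where it was at the start of the episode above 0.02 m or angle between vial's own z axis and vertical above 0.5 rad).
It also fails if it takes over 106 s, if anything falls off the work surface, if the arm or the gripper's body presses on something with over 40 N, if the wrist force passes 120 N, or if a joint passes its speed limit or range.

## Robot

A 6-joint arm with a two-finger parallel gripper is mounted at the origin on a cart in front of the work surface, level with it; the furniture and walls round the work are solid. World frame = base frame: x ahead of the robot, y to its left, z up, the work surface at z = 0. Lengths are in m, angles in degrees, forces in N, time in s.
With the tool pointing down it reaches from about 0.4 to 0.825 m from the base axis. Payload 7 kg.
Tool frame: the origin (TCP) lies midway between the tips of the shut fingers; the grasp point (between the pads) lies 19 mm behind it; z points along the fingers, y is the direction in which the jaws open and shut (so a half turn about z gives the same grasp; the last joint's range is limited). The gripper opens to 88 mm and grips with 3 to 60 N. Pads are 19 mm wide; open, the fingers measure 130 mm over their backs; the gripper's body (78 mm by 193 mm) begins 47 mm behind the grasp point.
Start: joints at [-59.525, 20.546, 0.682, 0, -70.136, -16.507], TCP at [0.163, -0.655, 0.227] pointing down, gripper open.
Joint ranges: [-176.03, 176.03], [-82.01, 121.73], [-58.28, 71.71], [-173.87, 95.51], [-174.79, -0.11], [-173.66, 173.66]. Speed limits (degrees/s): [136.94, 136.94, 172.46, 180, 180, 180].

## Interface

Orientations are given as [roll, pitch, yaw] about the fixed x, y, z axes, in that order (R = Rz(yaw) Ry(pitch) Rx(roll)).
In Python, from plant import r gives the robot as it stands.
- The arm moves only by the tool carry_out, never from a script. Its argument "motion" is one flat list of numbers, 7 for each row, row after row: the turn, a rotation vector about the tool's x, y, z in degrees, then the shift along the tool's x, y, z in cm, then the finger opening in cm, from 0 to 8.76. A call has 1 to 20 rows; each row shifts and turns the commanded pose from where the row before left it, along the tool's axes as they then stand; what a row does not reach is not made up. A row lasts 1/12 s, in which the tool goes at most 41.7 mm and 7.16 degrees, less where a joint would pass 70% of its speed; a pose out of reach is approached as far as the arm can. A call is refused whole if a number of a shift passes 4.17 or a number of a turn 7.16, either way. A call with a gripper value outside its range is refused whole. The fingers move at their own pace and stop on an object; "grip_force" is the grip in N (left out, the last holds). Time passes only in rows, so rows that do not move let the fingers close. It gives the time, the measured TCP pose, the force and the opening at its end, in the units of the state.
- r.get_state(): the state, without advancing time (a new reading comes with each control period).
- r.capture(name): name is "side" or "top"; returns a dict with "pixels" (420x560x3 uint8, red, green, blue), "K" (3x3 intrinsics, pixels), "R" (3x3) and "t" (3): a world point X has camera coordinates R X + t. Camera axes: x right, y down, z forward; pixel columns grow to the right and rows downward; lengths in m; the calibration is good to about 2 mm. A picture is of the moment at which its call begins. There is no depth.
- r.close_job(): hands the job in, once; it reports no verdict.
The state is a dict: "time_s": time; "joints": joint angles; "qd": joint speeds; "joint_torque": joint torques, N m; "tcp_pos": TCP position; "eef_rot": TCP orientation; "contact_force": force on the tool from outside, world axes, zero at the start; "moment": the same for the moment, N m; "gripper_width": finger opening in m.
Only numpy, scipy, OpenCV 4.12 (cv2) and the standard library are available. Lean on these libraries where they do the work, as an engineer would, in place of code of your own. Each camera call takes 0.05 s, during which the arm holds its last target. There are 200 camera calls.

## Working session

There is one attempt and no reset: what is moved stays moved. The work goes in short steps, Python scripts to look and compute and a tool call to move; the robot and the scene stay as the last step left them, time stands still between calls to the robot, and variables do not carry over. Pictures are saved under pics/ and viewed, about 12 in all and at most 16, crops included, and the job is handed in when it is done.

Besides the shell and the picture viewer there is one more tool, called after "Emit:" as name(argument=value, ...) on one line, values as JSON. carry_out: Moves the arm, as the interface text tells. Its arguments: {"type":"object","properties":{"motion":{"type":"array"},"grip_force":{"type":"number"}},"required":["motion"]}

```bash
mkdir -p pics; ls; cat > h.py <<'E'
import cv2,numpy as np
from plant import r
def cap(name,fn=None):
    c=r.capture(name); im=cv2.cvtColor(np.array(c["pixels"]),cv2.COLOR_RGB2BGR)
    if fn: cv2.imwrite('pics/'+fn+'.png',im)
    return im,np.array(c["K"]),np.array(c["R"]),np.array(c["t"])
def ray(K,R,t,uv,z):
    d=R.T@np.linalg.solve(K,np.array([uv[0],uv[1],1.])); o=-R.T@t
    return o+d*(z-o[2])/d[2]
def proj(K,R,t,X):
    p=K@(R@np.array(X)+t); return p[:2]/p[2]
E
python3 - <<'E'
from h import *
for n in("top","side"):
    im,K,R,t=cap(n,n+"1"); np.savez(n+".npz",K=K,R=R,t=t,im=im); print(n,K.tolist(),(-R.T@t).round(3),R.round(3).tolist())
print(r.get_state())
E
```

```text
pics
top [[450.30647759117875, 0.0, 282.8620766106831], [0.0, 450.30647759117875, 209.3902248407627], [0.0, 0.0, 1.0]] [0.417 0.167 1.219] [[-0.018, -1.0, 0.023], [-0.994, 0.016, -0.107], [0.107, -0.025, -0.994]]
side [[452.81141270495897, 0.0, 285.2550847139], [0.0, 452.81141270495897, 208.40856415435036], [0.0, 0.0, 1.0]] [0.156 0.84  0.65 ] [[-0.888, -0.46, -0.01], [-0.27, 0.539, -0.798], [0.372, -0.706, -0.603]]
{'time_s': 0.1, 'joints': array([-5.95249124e+01,  2.05870911e+01,  6.37468634e-01, -1.52543961e-02,
       -7.01354737e+01, -1.65085423e+01]), 'qd': array([-0.02266568, -0.08372708,  0.16368294,  0.08657177, -0.01275084,
        0.02461137]), 'joint_torque': array([-1.53682882e-03, -5.84163272e+01,  2.93750292e+01,  7.01561943e+00,
        1.01569746e-02, -5.12647239e-05]), 'tcp_pos': array([ 0.16278332, -0.6546212 ,  0.22571508]), 'eef_rot': array([ 1.79914336e+02, -1.04330386e-02, -1.66038641e+02]), 'contact_force': array([ 0.45070138,  0.83936291, -0.17217129]), 'moment': array([-0.03570879, -0.00309378,  0.0738601 ]), 'gripper_width': 0.08763628030707324}
```

View pics/top1.png

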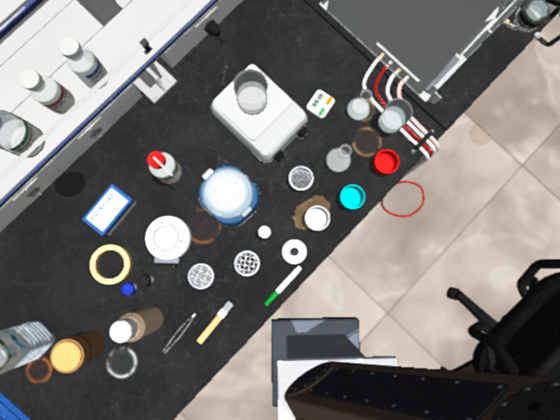

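View pics/side1.png

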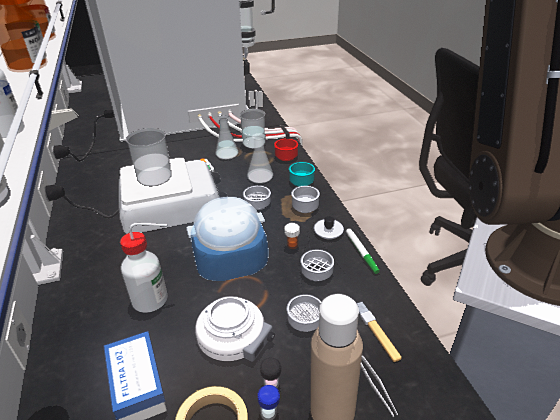

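```bash
python3 - <<'E'
from h import *
im=np.load("top.npz")["im"]; s=np.load("side.npz")["im"]
a=cv2.resize(im[135:295,135:405],(800,474),interpolation=cv2.INTER_CUBIC)
cv2.imwrite("pics/crop1.png",a)
cv2.imwrite("pics/crop2.png",cv2.resize(s[170:370,180:360],(540,600),interpolation=cv2.INTER_CUBIC))
E
```

```text
(no output)
```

View pics/crop1.png

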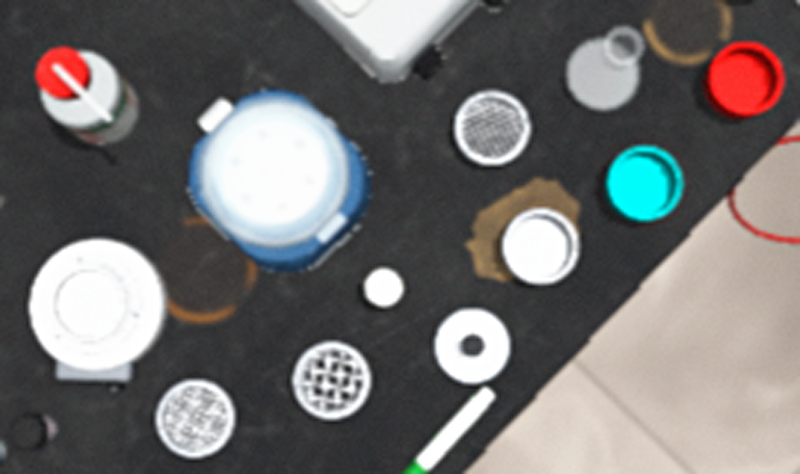

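View pics/crop2.png

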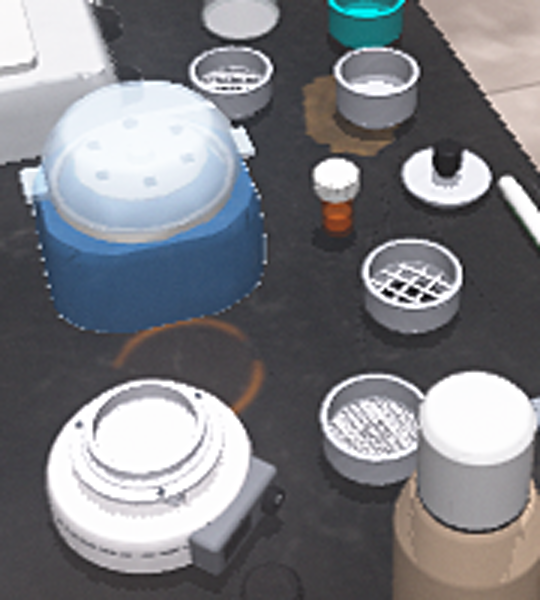

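```bash
cat > meas.py <<'E'
from h import *
def circ(im,uv,rad,K,R,t,z,th):
    # largest bright blob at uv -> outline points -> rays on plane z -> circle fit
    u,v=map(int,uv); w=rad
    g=im[v-w:v+w,u-w:u+w].min(2); m=(g>th).astype(np.uint8)
    n,l,s,_=cv2.connectedComponentsWithStats(m); k=1+np.argmax(s[1:,4])
    c=max(cv2.findContours((l==k).astype(np.uint8),cv2.RETR_EXTERNAL,cv2.CHAIN_APPROX_NONE)[0],key=cv2.contourArea)
    c=cv2.convexHull(c)[:,0]+[u-w,v-w]
    P=np.array([ray(K,R,t,p,z)[:2] for p in c])
    (x,y),(a,b),_=cv2.fitEllipse(P.astype(np.float32)*1000)
    return x,y,a,b
E
python3 - <<'E'
from meas import *
d=np.load("top.npz");im,K,R,t=d["im"],d["K"],d["R"],d["t"]
for n,uv,z,w in(("pan",(317,217),.04,19),("A201",(201,276),.032,19),("B301",(301,178),.032,19),("coarse",(247,263),.032,19),("lid",(294,251),.013,19),("vial",(264,232),.054,10),("shaker",(166,237),.045,28)):
    for th in(120,170,210): print(n,th,np.round(circ(im,uv,w,K,R,t,z,th),1))
print("flask base",ray(K,R,t,(338.5,160),0.), "bucket",ray(K,R,t,(228,195),.1))
s=np.load("side.npz");si=s["im"]
q=[cv2.resize(i[v-20:v+20,u-20:u+20],(400,300),interpolation=cv2.INTER_LANCZOS4) for i,(u,v) in((im,(201,276)),(im,(301,178)),(si,(305,313)),(si,(257,196)))]
cv2.imwrite("pics/mesh.png",np.vstack([np.hstack(q[:2]),np.hstack(q[2:])]))
E
```

```text
pan 120 [521.2  47.4  68.5  69.3]
pan 170 [521.5  47.4  66.4  67.1]
pan 210 [520.9  47.4  64.1  65.4]
A201 120 [375.1 354.3  68.2  68.6]
A201 170 [375.1 354.2  65.7  66.1]
A201 210 [374.9 354.4  63.7  65. ]
B301 120 [629.7  87.8  67.8  68.8]
B301 170 [629.9  88.1  65.6  66.6]
B301 210 [628.7  88.6  61.5  64.5]
coarse 120 [406.  234.6  68.3  68.3]
coarse 170 [405.9 234.4  65.6  66. ]
coarse 210 [405.9 234.5  63.9  64.9]
lid 120 [434.4 108.9  67.6  68. ]
lid 170 [434.5 109.   65.4  65.9]
lid 210 [434.2 109.   63.6  64.5]
vial 120 [485.9 187.3  33.1  34. ]
vial 170 [485.9 187.3  30.6  32.1]
vial 210 [485.7 187.3  30.3  30.7]
shaker 120 [470.1 437.9 118.3 129.8]
shaker 170 [471.8 438.6 114.1 124.7]
shaker 210 [475.2 438.6 113.5 113.7]
flask base [ 0.6834237  -0.02007349  0.        ] bucket [0.57618689 0.27530444 0.1       ]
```

View pics/mesh.png

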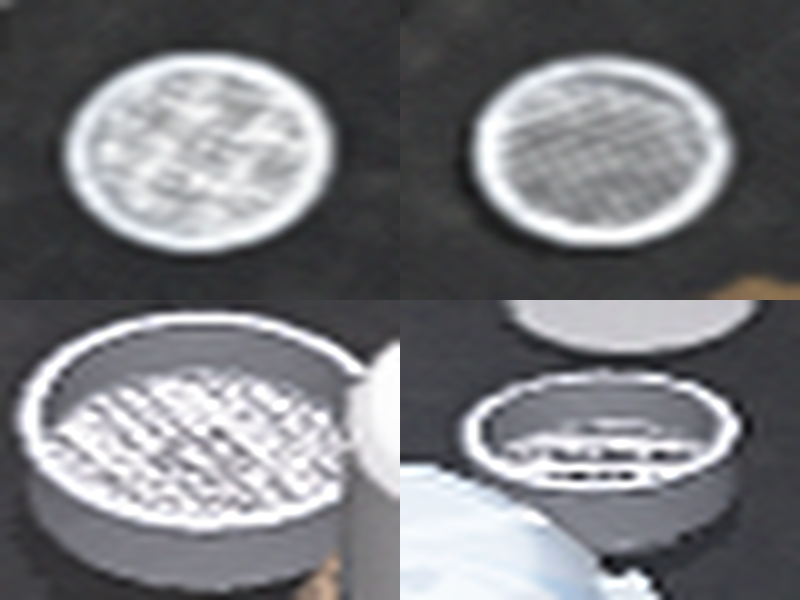

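```bash
python3 - <<'E'
from h import *
def rect(f,x,y,h=.009,half=.022,n=88):
    d=np.load(f);im,K,R,t=d["im"],d["K"],d["R"],d["t"]
    pts=[proj(K,R,t,(x+a,y+b,h)) for a,b in((-half,-half),(half,-half),(half,half),(-half,half))]
    H=cv2.getPerspectiveTransform(np.float32(pts),np.float32([[0,0],[n,0],[n,n],[0,n]]))
    print(f,"mm/px", (2000*half/np.linalg.norm(pts[1]-pts[0])).round(2),(2000*half/np.linalg.norm(pts[3]-pts[0])).round(2))
    return cv2.warpPerspective(cv2.cvtColor(im,cv2.COLOR_BGR2GRAY),H,(n,n),flags=cv2.INTER_CUBIC)
rows=[]
for nm,x,y in(("A",.375,.354),("B",.629,.088),("coarse",.406,.2345)):
  row=[]
  for f in("top.npz","side.npz"):
    g=rect(f,x,y); row.append(cv2.resize(g,(260,260),interpolation=cv2.INTER_CUBIC))
    w=np.outer(np.hanning(88),np.hanning(88)); F=np.abs(np.fft.fftshift(np.fft.fft2((g-g.mean())*w,(352,352))))
    fr=np.fft.fftshift(np.fft.fftfreq(352,.5)); fx,fy=np.meshgrid(fr,fr); F[np.hypot(fx,fy)<.05]=0;F[fx<0]=0
    out=[]
    for _ in range(5):
        i=np.unravel_index(F.argmax(),F.shape); out.append((round(1/np.hypot(fx[i],fy[i]),1),round(np.degrees(np.arctan2(fy[i],fx[i]))),int(F[i]))); F[np.hypot(fx-fx[i],fy-fy[i])<.04]=0
    print(nm,f,g.mean().round(),g.std().round(),out)
  rows.append(np.vstack(row))
cv2.imwrite("pics/rect.png",np.hstack(rows))
E
```

```text
top.npz mm/px 2.63 2.63
A top.npz 203.0 23.0 [(np.float64(18.7), 58, 16427), (np.float64(19.7), -27, 13380), (np.float64(10.7), 76, 7336), (np.float64(10.6), 25, 6996), (np.float64(12.2), -56, 6940)]
side.npz mm/px 1.87 2.16
A side.npz 201.0 41.0 [(np.float64(4.9), 60, 19553), (np.float64(10.5), 73, 10861), (np.float64(19.7), 63, 9319), (np.float64(9.6), -22, 9003), (np.float64(6.0), 55, 8572)]
top.npz mm/px 2.76 2.72
B top.npz 156.0 27.0 [(np.float64(19.4), 6, 9524), (np.float64(16.6), 49, 4836), (np.float64(12.1), -16, 4561), (np.float64(6.6), 27, 3983), (np.float64(10.8), 11, 3805)]
side.npz mm/px 2.7 3.32
B side.npz 163.0 54.0 [(np.float64(9.8), -63, 43937), (np.float64(11.3), -40, 20100), (np.float64(19.7), -63, 19303), (np.float64(7.0), -61, 18340), (np.float64(11.7), -86, 16263)]
top.npz mm/px 2.65 2.65
coarse top.npz 168.0 51.0 [(np.float64(12.3), -12, 42912), (np.float64(11.6), 82, 42215), (np.float64(12.6), -90, 36225), (np.float64(14.6), -48, 22395), (np.float64(13.7), 39, 17562)]
side.npz mm/px 2.1 2.65
coarse side.npz 160.0 68.0 [(np.float64(11.6), 82, 52046), (np.float64(11.6), -8, 51604), (np.float64(10.4), -90, 43391), (np.float64(19.6), -90, 32932), (np.float64(6.2), 82, 29293)]
```

View pics/rect.png

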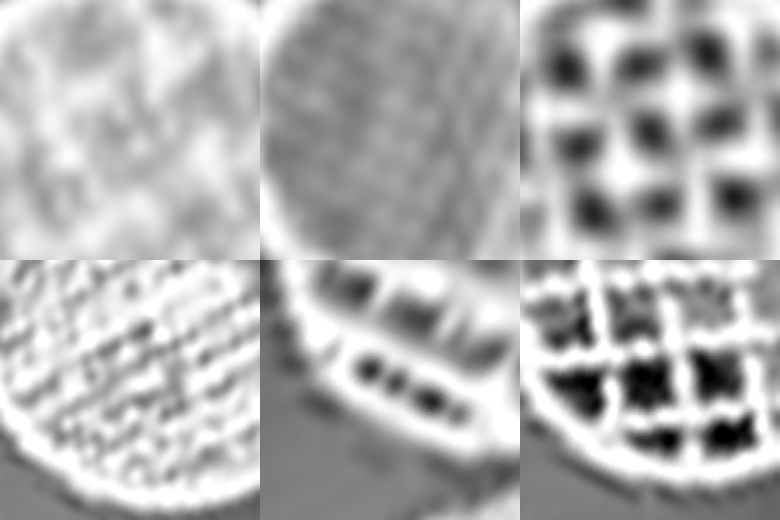

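```bash
python3 - <<'E'
from h import *
out=[]
for f,(u,v),w,lo in(("top.npz",(168,240),30,190),("side.npz",(230,318),40,120)):
    im=np.load(f)["im"]; g=im[v-w:v+w,u-w:u+w].min(2).astype(float); print(f,g.min(),g.max(),np.percentile(g,[5,25,50,75,95]))
    out.append(cv2.resize(np.clip((g-lo)/(255-lo)*255,0,255).astype(np.uint8),(390,390),interpolation=cv2.INTER_CUBIC))
cv2.imwrite("pics/shk.png",np.hstack(out))
E
```

```text
top.npz 24.0 255.0 [ 48.  54. 106. 253. 255.]
side.npz 45.0 255.0 [ 59.  68. 154. 253. 255.]
```

View pics/shk.png

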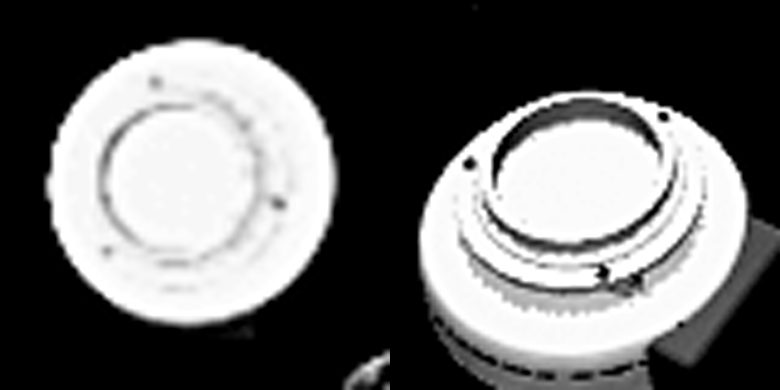

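```bash
python3 - <<'E'
from h import *
for f,o,w,ps in(("top.npz",(138,210),60,((155,82),(279,203),(108,251))),("side.npz",(190,278),80,((275,117),(79,162),(212,271)))):
    d=np.load(f);K,R,t=d["K"],d["R"],d["t"]; g=d["im"].min(2).astype(float); s=390/w; P=[]
    for p in ps:
        u0,v0=(np.array(p)+.5)/s-.5+o; u,v=int(round(u0)),int(round(v0))
        q=255-g[v-1:v+2,u-1:u+2]; V,U=np.mgrid[v-1:v+2,u-1:u+2]; c=((U*q).sum()/q.sum(),(V*q).sum()/q.sum())
        P.append(ray(K,R,t,c,.051)[:2]*1000)
    P=np.array(P); A=np.c_[2*P,np.ones(3)]; x=np.linalg.solve(A,(P**2).sum(1)); print(f,x[:2].round(1),P.mean(0).round(1),[np.linalg.norm(p-x[:2]).round(1) for p in P])
    if f[0]=="s":
        for n,uv,z in(("coarse",(317,264),.032),("pan",(306,199),.04)): pass
E
```

```text
top.npz [476.3 442. ] [476.3 442.1] [np.float64(39.8), np.float64(39.8), np.float64(39.8)]
side.npz [475.1 444.1] [475.  444.4] [np.float64(39.5), np.float64(39.5), np.float64(39.5)]
```

Emit:
carry_out(motion=[0,0,-3.45,-3.79,0.74,0,8.76,0,0,-3.45,-3.79,0.74,0,8.76,0,0,-3.45,-3.79,0.74,0,8.76,0,0,-3.45,-3.79,0.74,0,8.76,0,0,-3.45,-3.79,0.74,0,8.76,0,0,-3.45,-3.79,0.74,0,8.76,0,0,-3.45,-3.79,0.74,0,8.76,0,0,-3.45,-3.79,0.74,0,8.76,0,0,-3.45,-3.79,0.74,0,8.76,0,0,-3.45,-3.79,0.74,0,8.76,0,0,-3.45,-3.79,0.74,0,8.76,0,0,-3.45,-3.79,0.74,0,8.76,0,0,-3.45,-3.79,0.74,0,8.76,0,0,-3.45,-3.79,0.74,0,8.76,0,0,-3.45,-3.79,0.74,0,8.76,0,0,-3.45,-3.79,0.74,0,8.76,0,0,-3.45,-3.79,0.74,0,8.76,0,0,-3.45,-3.79,0.74,0,8.76,0,0,-3.45,-3.79,0.74,0,8.76,0,0,-3.45,-3.79,0.74,0,8.76], grip_force=20)

```text
time_s: 1.77
tcp_pos: [0.5501, -0.0383, 0.2262]
eef_rot: [180.0, -0.0, -96.9]
contact_force: [1.2, 0.0, 0.1]
gripper_width: 0.0876
```

Emit:
carry_out(motion=[0,0,-7.0,0,0,0,8.76,0,0,0,-2.86,0.97,0,8.76,0,0,0,-2.86,0.97,0,8.76,0,0,0,-2.86,0.97,1.5,8.76,0,0,0,0,0,4.1,8.76,0,0,0,0,0,4.1,8.76,0,0,0,0,0,3.9,8.76,0,0,0,0,0,0,8.76])

```text
time_s: 2.43
tcp_pos: [0.5159, 0.0442, 0.0838]
eef_rot: [179.3, -0.2, -90.1]
contact_force: [-1.6, -0.6, 0.6]
gripper_width: 0.088
```

Emit:
carry_out(motion=[0,0,0,-0.3,-0.5,2.5,8.76,0,0,0,0,0,2.5,8.76,0,0,0,0,0,0,8.76,0,0,0,0,0,0,8.76])

```text
time_s: 2.77
tcp_pos: [0.5261, 0.0483, 0.0412]
eef_rot: [179.9, -0.1, -90.0]
contact_force: [-0.2, 0.9, 0.7]
gripper_width: 0.0876
```

Emit:
carry_out(motion=[0,0,0,0.1,0.5,1.4,8.76,0,0,0,0,0,1.3,8.76,0,0,0,0,0,0,8.76,0,0,0,0,0,0,5.0,0,0,0,0,0,0,5.0,0,0,0,0,0,0,5.0,0,0,0,0,0,0,5.0,0,0,0,0,0,0,5.0])

```text
time_s: 3.43
tcp_pos: [0.5218, 0.0478, 0.0146]
eef_rot: [-179.9, 0.0, -90.0]
contact_force: [-1.9, 0.7, 8.1]
gripper_width: 0.0641
```

Emit:
carry_out(motion=[0,0,0,0,0,-2.5,5.0,0,0,0,0,0,-4.1,5.0,0,0,0,0,0,-4.1,5.0,0,0,0,0,0,-4.1,5.0,0,0,0,-3.1,1.64,-2.2,5.0,0,0,0,-3.1,1.64,-2.2,5.0,0,0,0,-3.1,1.64,-1.3,5.0,0,0,0,-3.1,1.64,0,5.0,0,0,0,-3.1,1.64,0,5.0,0,0,0,-3.43,-0.52,0,5.0,0,0,0,-3.43,-0.52,0,5.0,0,0,0,-3.43,-0.52,0,5.0,0,0,0,-3.43,-0.52,0,5.0,0,0,0,-3.43,-0.52,0,5.0,0,0,0,-3.43,-0.52,0,5.0,0,0,0,-3.4,-0.52,0,5.0,0,0,0,0,0,0,5.0,0,0,0,0,0,0,5.0,0,0,0,0,0,0,5.0], grip_force=30)

```text
time_s: 5.02
tcp_pos: [0.4753, 0.4421, 0.2178]
eef_rot: [179.9, -0.1, -90.0]
contact_force: [0.5, -0.2, -1.8]
gripper_width: 0.0643
```

```bash
python3 - <<'E'
from h import *
im,K,R,t=cap("side","s2"); a=im[60:360,130:330]
b=cap("top")[0][150:290,90:310]
cv2.imwrite("pics/v2.png",np.hstack([cv2.resize(a,(360,540)),cv2.resize(b,(440,540))]))
s=r.get_state(); print(s["tcp_pos"],s["contact_force"],s["gripper_width"])
E
```

```text
[0.47560704 0.44151384 0.21870387] [ 0.07464466 -0.35216312 -0.90234848] 0.06393614196861006
```

View pics/v2.png

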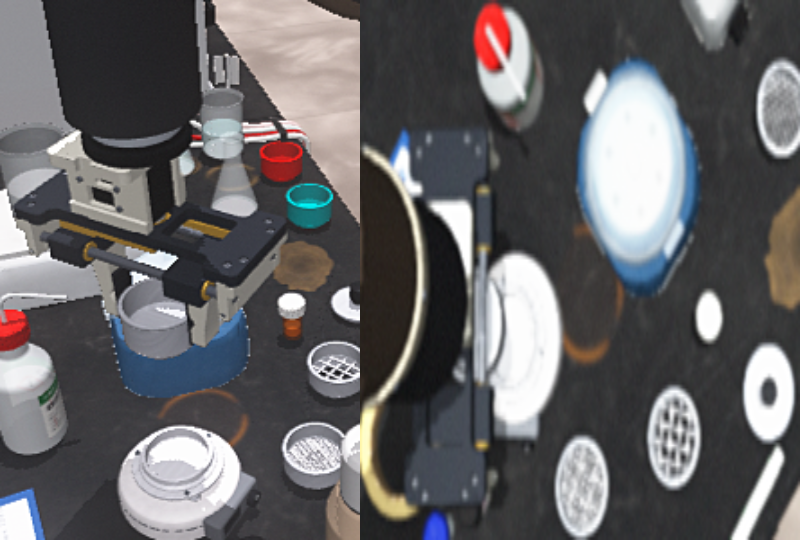

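Emit:
carry_out(motion=[0,0,0,0,-0.1,3.5,5.0,0,0,0,0,0,3.5,5.0,0,0,0,0,0,3.5,5.0,0,0,0,0,0,2.5,5.0,0,0,0,0,0,0,5.0,0,0,0,0,0,0,5.0,0,0,0,0,0,0,5.0,0,0,0,0,0,0,5.0])

```text
time_s: 5.78
tcp_pos: [0.4778, 0.4435, 0.0914]
eef_rot: [-179.9, 0.2, -90.0]
contact_force: [0.3, -0.1, -0.8]
gripper_width: 0.064
```

```bash
python3 - <<'E'
from h import *
im,K,R,t=cap("side"); a=im[250:390,170:310]
cv2.imwrite("pics/v3.png",cv2.resize(a,(560,560),interpolation=cv2.INTER_CUBIC))
P=[r.get_state()["tcp_pos"]]
for _ in range(4): cap("top"); P.append(r.get_state()["tcp_pos"])
print(np.mean(P,0),np.std(P,0),r.get_state()["contact_force"])
E
```

```text
[0.47730465 0.4431383  0.09047683] [0.00024596 0.00023423 0.00054261] [ 0.52165056 -0.02795202 -0.94136086]
```

View pics/v3.png

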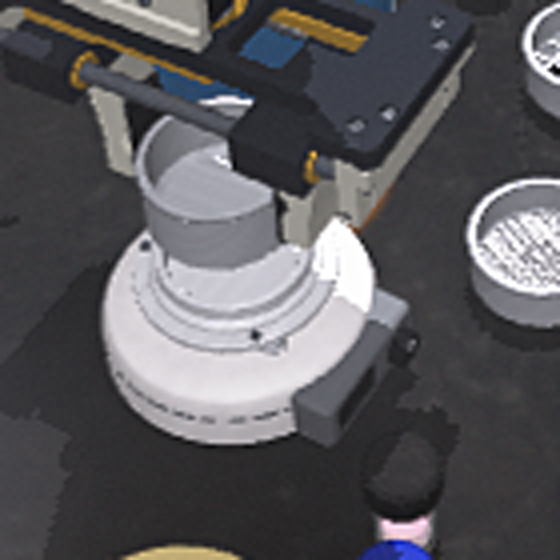

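Emit:
carry_out(motion=[0,0,0,0.05,0.05,0.6,5.0,0,0,0,0,0,0.6,5.0,0,0,0,0,0,0.6,5.0,0,0,0,0,0,0.3,5.0,0,0,0,0,0,0,5.0,0,0,0,0,0,0,5.0,0,0,0,0,0,0,5.0])

```text
time_s: 6.62
tcp_pos: [0.476, 0.4417, 0.0685]
eef_rot: [-180.0, -0.0, -90.0]
contact_force: [-5.2, -3.6, 12.4]
gripper_width: 0.0643
```

Emit:
carry_out(motion=[0,0,0,0,0,0.0,8.76,0,0,0,0,0,0,8.76,0,0,0,0,0,0,8.76,0,0,0,0,0,0,8.76,0,0,0,0,0,-3,8.76,0,0,0,0,0,-4.1,8.76,0,0,0,3.8,1.2,-1,8.76,0,0,0,2.5,3.2,0,8.76,0,0,0,2.5,3.2,0,8.76,0,0,0,0,2.5,0,8.76,0,0,0,0,0,0,8.76,0,0,0,0,0,0,8.76])

```text
time_s: 7.62
tcp_pos: [0.3746, 0.354, 0.1492]
eef_rot: [-180.0, 0.1, -89.9]
contact_force: [0.1, -0.1, -0.5]
gripper_width: 0.0873
```

```bash
python3 - <<'E'
from meas import *
im,K,R,t=cap("side"); a=im[250:390,170:310]; np.savez("side2.npz",im=im,K=K,R=R,t=t)
cv2.imwrite("pics/v4.png",cv2.resize(a,(500,500),interpolation=cv2.INTER_CUBIC))
print(r.get_state()["tcp_pos"],r.get_state()["contact_force"])
E
```

```text
[0.37532269 0.35450092 0.14903479] [0.45964762 0.0398657  0.37566865]
```

View pics/v4.png

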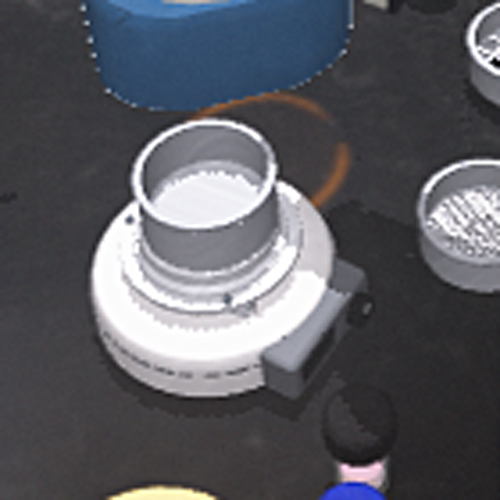

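Emit:
carry_out(motion=[0,0,0,0,0,4,8.76,0,0,0,0,0,4,8.76,0,0,0,0,0,3.5,8.76,0,0,0,0,0,2.3,8.76,0,0,0,0,0,0,8.76,0,0,0,0,0,0,8.76,0,0,0,0,0,0,8.76])

```text
time_s: 8.25
tcp_pos: [0.3762, 0.355, 0.0114]
eef_rot: [-180.0, 0.0, -90.0]
contact_force: [0.6, 0.5, -0.4]
gripper_width: 0.0875
```

Emit:
carry_out(motion=[0,0,0,0,0.05,0,5.0,0,0,0,0,0,0,5.0,0,0,0,0,0,0,5.0,0,0,0,0,0,0,5.0,0,0,0,0,0,0,5.0,0,0,0,0,0,0,5.0], grip_force=20)

```text
time_s: 8.75
tcp_pos: [0.375, 0.3545, 0.0115]
eef_rot: [-180.0, 0.1, -90.0]
contact_force: [-2.1, -1.1, 7.4]
gripper_width: 0.0641
```

Emit:
carry_out(motion=[0,0,0,0,0,-1.5,5.0,0,0,0,0,0,-3.5,5.0,0,0,0,0,0,-4,5.0,0,0,0,0,0,-4,5.0,0,0,0,-2.2,-2.53,-1.5,5.0,0,0,0,-2.2,-2.53,0,5.0,0,0,0,-2.2,-2.53,0,5.0,0,0,0,-2.15,-2.53,0,5.0,0,0,0,0,0,0,5.0,0,0,0,0,0,0,5.0,0,0,0,0,0,1.5,5.0,0,0,0,0,0,1.5,5.0,0,0,0,0,0,1,5.0,0,0,0,0,0,0,5.0,0,0,0,0,0,0,5.0,0,0,0,0,0,0,5.0], grip_force=30)

```text
time_s: 10.08
tcp_pos: [0.4761, 0.4416, 0.1165]
eef_rot: [-180.0, 0.0, -90.0]
contact_force: [-0.0, -0.2, -0.9]
gripper_width: 0.0638
```

```bash
cat > st.py <<'E'
from h import *
P=[]
for _ in range(4): cap("top"); P.append(r.get_state()["tcp_pos"])
print(np.mean(P,0).round(4),r.get_state()["contact_force"].round(1))
E
python3 st.py
```

```text
[0.4762 0.4418 0.1166] [-0.9 -0.2 -1. ]
```

Emit:
carry_out(motion=[0,0,0,0,0,0.6,5.0,0,0,0,0,0,0.6,5.0,0,0,0,0,0,0.5,5.0,0,0,0,0,0,0.2,5.0,0,0,0,0,0,0,5.0,0,0,0,0,0,0,5.0,0,0,0,0,0,0,5.0])

```text
time_s: 10.87
tcp_pos: [0.4758, 0.4412, 0.0974]
eef_rot: [-180.0, -0.0, -90.0]
contact_force: [-4.4, -2.6, 9.8]
gripper_width: 0.0638
```

Emit:
carry_out(motion=[0,0,0,0,0,0,8.76,0,0,0,0,0,0,8.76,0,0,0,0,0,0,8.76,0,0,0,0,0,0,8.76,0,0,0,0,0,-3,8.76,0,0,0,0,0,-4,8.76,0,0,0,0,0,-4,8.76,0,0,0,1.5,-0.7,-3,8.76,0,0,0,3.5,-1.55,0,8.76,0,0,0,3.5,-1.55,0,8.76,0,0,0,3.5,-1.55,0,8.76,0,0,0,3.5,-1.55,0,8.76,0,0,0,3.5,-1.55,0,8.76,0,0,0,3.5,-1.55,0,8.76,0,0,0,3.5,-1.55,0,8.76,0,0,0,3.5,-1.55,0,8.76,0,0,0,3.5,-1.5,0,8.76,0,0,0,2.4,-0.8,0,8.76,0,0,0,0,0,0,8.76,0,0,0,0,0,0,8.76])

```text
time_s: 12.53
tcp_pos: [0.63, 0.0856, 0.236]
eef_rot: [180.0, -0.0, -90.2]
contact_force: [-0.1, -0.4, 0.0]
gripper_width: 0.0876
```

```bash
python3 st.py; python3 - <<'E'
from h import *
im,K,R,t=cap("side","s5"); np.savez("side3.npz",im=im)
a=cv2.resize(im[240:360,160:280],(500,500),interpolation=cv2.INTER_CUBIC)
b=cv2.resize(im[166:226,220:290],(300,500)) 
cv2.imwrite("pics/v5.png",np.hstack([a,b]))
E
```

```text
[0.6296 0.0876 0.2363] [-0.2  0.3  0.2]
```

View pics/v5.png

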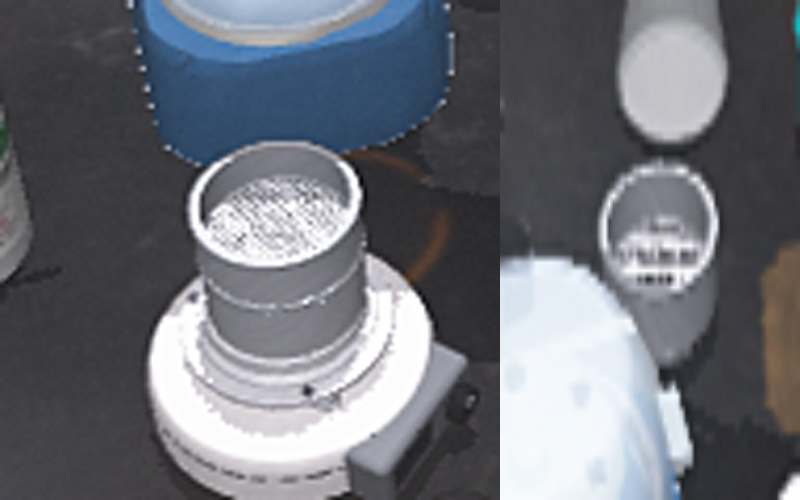

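```bash
cat > alias.py <<'E'
from h import *
def spec(f,X,cal):
    im=np.load(f)["im"]; d=np.load(cal);K,R,t=d["K"],d["R"],d["t"]; X=np.array(X)
    g=cv2.cvtColor(im,cv2.COLOR_BGR2GRAY).astype(float); c=proj(K,R,t,X)
    A=np.array([(proj(K,R,t,X+e)-c)/1 for e in(np.array([.001,0,0]),np.array([0,.001,0]))]).T # px per mm
    V,U=np.mgrid[int(c[1])-20:int(c[1])+21,int(c[0])-20:int(c[0])+21]; q=np.stack([U-c[0],V-c[1]],-1)
    rho=np.linalg.norm(q@np.linalg.inv(A).T,axis=-1)/20; w=np.where(rho<1,np.cos(np.pi*rho/2)**2,0)
    h=(g[V,U]-(g[V,U]*w).sum()/w.sum())*w
    return h,q,np.linalg.inv(A),np.sqrt((h**2).sum()*(w**2).sum())
def score(S,p,a):
    s=0
    for h,q,J,n in S:
        for b in(a,a+90):
            f=J.T@np.array([np.cos(np.radians(b)),np.sin(np.radians(b))])/p   # cycles/px; aliasing is implicit
            s+=abs((h*np.exp(-2j*np.pi*(q@f))).sum())/n
    return s/len(S)/2
def best(nm,S):
    for p0 in(2,6,12):
        r_=max((score(S,p,a),round(p,2),a) for p in np.arange(p0*.96,p0*1.04,p0*.005) for a in np.arange(0,90,.5)); print(nm,p0,np.round(r_,2))
E
python3 - <<'E'
from alias import *
m=.009
best("A table",[spec("top.npz",(.375,.3543,m),"top.npz"),spec("side.npz",(.375,.3543,m),"side.npz")])
best("A tower",[spec("side3.npz",(.476,.442,.086+m),"side.npz")])
best("B",[spec("top.npz",(.6295,.088,m),"top.npz"),spec("side.npz",(.6295,.088,m),"side.npz")])
best("C",[spec("top.npz",(.406,.2345,m),"top.npz"),spec("side.npz",(.406,.2345,m),"side.npz")])
E
```

```text
A table 2 [ 0.37  2.05 43.  ]
A table 6 [ 0.23  5.76 57.  ]
A table 12 [ 0.21 11.52 27.  ]
A tower 2 [ 0.34  2.01 66.  ]
A tower 6 [ 0.23  5.76 58.  ]
A tower 12 [ 0.14 12.48 18.5 ]
B 2 [ 0.35  2.08 48.  ]
B 6 [ 0.41  6.24 26.5 ]
B 12 [ 0.3  11.52 25.5 ]
C 2 [ 0.41  2.04 52.  ]
C 6 [ 0.21  6.15 81.5 ]
C 12 [ 0.64 11.88 81.  ]
```

Emit:
carry_out(motion=[0,0,0,0,0,4,8.76,0,0,0,0,0,4,8.76,0,0,0,0,0,4,8.76,0,0,0,0,0,4,8.76,0,0,0,0,0,3.5,8.76,0,0,0,0,0,2,8.76,0,0,0,0,0,1,8.76,0,0,0,0,0,0,8.76,0,0,0,0,0,0,8.76,0,0,0,0,0,0,5,0,0,0,0,0,0,5,0,0,0,0,0,0,5,0,0,0,0,0,0,5,0,0,0,0,0,0,5,0,0,0,0,0,0,5], grip_force=20)

```text
time_s: 14.03
tcp_pos: [0.6303, 0.0875, 0.0127]
eef_rot: [-179.9, 0.0, -90.0]
contact_force: [-1.7, 0.8, 6.9]
gripper_width: 0.0639
```

Emit:
carry_out(motion=[0,0,0,0,0,-1.5,5,0,0,0,0,0,-3.5,5,0,0,0,0,0,-4,5,0,0,0,0,0,-4,5,0,0,0,0,0,-4,5,0,0,0,0,0,-4,5,0,0,0,-1.5,0.65,-2.3,5,0,0,0,-3.5,1.5,0,5,0,0,0,-3.5,1.5,0,5,0,0,0,-3.5,1.5,0,5,0,0,0,-3.5,1.5,0,5,0,0,0,-3.5,1.5,0,5,0,0,0,-3.5,1.5,0,5,0,0,0,-3.5,1.5,0,5,0,0,0,-3.5,1.5,0,5,0,0,0,-3.5,1.5,0,5,0,0,0,-2.43,1.25,0,5,0,0,0,0,0,0,5,0,0,0,0,0,0,5], grip_force=30)

```text
time_s: 15.62
tcp_pos: [0.4747, 0.4428, 0.2438]
eef_rot: [179.9, -0.1, -89.9]
contact_force: [-0.0, -1.2, -1.7]
gripper_width: 0.0638
```

```bash
python3 st.py
```

```text
[0.4759 0.4411 0.2443] [-0.4 -0.6 -0.4]
```

Emit:
carry_out(motion=[0,0,0,-0.05,0,3,5,0,0,0,0,0,3.5,5,0,0,0,0,0,2.5,5,0,0,0,0,0,1.2,5,0,0,0,0,0,0,5,0,0,0,0,0,0,5,0,0,0,0,0,0.6,5,0,0,0,0,0,0.6,5,0,0,0,0,0,0.5,5,0,0,0,0,0,0.3,5,0,0,0,0,0,0,5,0,0,0,0,0,0,5,0,0,0,0,0,0,5])

```text
time_s: 16.9
tcp_pos: [0.476, 0.4424, 0.1228]
eef_rot: [-180.0, 0.0, -90.0]
contact_force: [0.1, -0.8, 0.5]
gripper_width: 0.0636
```

Not loaded yet; press 1–2 mm more.

Emit:
carry_out(motion=[0,0,0,0,0,0.1,5,0,0,0,0,0,0.1,5,0,0,0,0,0,0,5,0,0,0,0,0,0,5])

```text
time_s: 17.23
tcp_pos: [0.4762, 0.4425, 0.1226]
eef_rot: [-179.9, 0.1, -90.0]
contact_force: [-3.5, -2.3, 11.8]
gripper_width: 0.0638
```

Emit:
carry_out(motion=[0,0,0,0,0,0,8.76,0,0,0,0,0,0,8.76,0,0,0,0,0,0,8.76,0,0,0,0,0,0,8.76,0,0,0,0,0,-3,8.76,0,0,0,0,0,-3.5,8.76,0,0,0,2,0.6,-1,8.76,0,0,0,3.5,1.2,0,8.76,0,0,0,3.5,1.2,0,8.76,0,0,0,3.5,1.2,0,8.76,0,0,0,3.5,1.2,0,8.76,0,0,0,3,1,0,8.76,0,0,0,1.8,0.6,0,8.76,0,0,0,0,0,0,8.76,0,0,0,0,0,0,8.76])

```text
time_s: 18.48
tcp_pos: [0.4058, 0.2335, 0.1961]
eef_rot: [-180.0, 0.1, -90.1]
contact_force: [0.8, 0.7, 0.6]
gripper_width: 0.0876
```

```bash
python3 st.py; python3 - <<'E'
from h import *
im=cap("side","s6")[0]; np.savez("side4.npz",im=im)
cv2.imwrite("pics/v6.png",cv2.resize(im[200:360,160:340],(630,560),interpolation=cv2.INTER_CUBIC))
E
```

```text
[0.4062 0.2347 0.1957] [ 0.5 -0.3 -0.2]
```

View pics/v6.png

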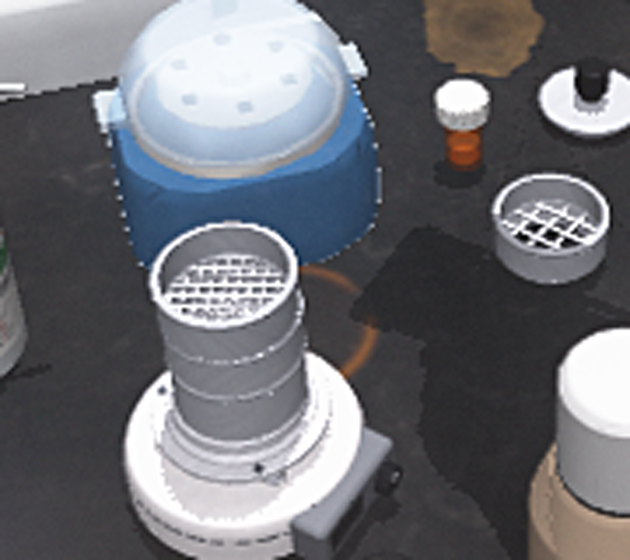

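Emit:
carry_out(motion=[0,0,0,0,0,4,8.76,0,0,0,0,0,4,8.76,0,0,0,0,0,4,8.76,0,0,0,0,0,3.4,8.76,0,0,0,0,0,2,8.76,0,0,0,0,0,1,8.76,0,0,0,0,0,0,8.76,0,0,0,0,0,0,8.76,0,0,0,0,0,0,5,0,0,0,0,0,0,5,0,0,0,0,0,0,5,0,0,0,0,0,0,5,0,0,0,0,0,0,5,0,0,0,0,0,0,5], grip_force=20)

```text
time_s: 19.9
tcp_pos: [0.4062, 0.2346, 0.0123]
eef_rot: [-179.9, 0.1, -90.0]
contact_force: [-2.3, 1.7, 7.2]
gripper_width: 0.0637
```

Emit:
carry_out(motion=[0,0,0,0,0,-1.5,5,0,0,0,0,0,-3.5,5,0,0,0,0,0,-4,5,0,0,0,0,0,-4,5,0,0,0,0,0,-4,5,0,0,0,0,0,-3.5,5,0,0,0,-2,-0.7,-1.5,5,0,0,0,-3.5,-1.2,0,5,0,0,0,-3.5,-1.2,0,5,0,0,0,-3.5,-1.2,0,5,0,0,0,-3.5,-1.2,0,5,0,0,0,-3,-1,0,5,0,0,0,-1.75,-0.5,0,5,0,0,0,0,0,0,5,0,0,0,0,0,0,5], grip_force=30)

```text
time_s: 21.15
tcp_pos: [0.4756, 0.442, 0.2301]
eef_rot: [179.9, -0.1, -90.0]
contact_force: [-0.4, 0.8, -1.2]
gripper_width: 0.0635
```

```bash
python3 st.py
```

```text
[0.4756 0.441  0.2314] [-0.6  0.3 -0.5]
```

Emit:
carry_out(motion=[0,0,0,-0.1,-0.05,2.5,5,0,0,0,0,0,2.5,5,0,0,0,0,0,1.5,5,0,0,0,0,0,0,5,0,0,0,0,0,0,5,0,0,0,0,0,0.6,5,0,0,0,0,0,0.6,5,0,0,0,0,0,0.5,5,0,0,0,0,0,0.35,5,0,0,0,0,0,0.05,5,0,0,0,0,0,0,5,0,0,0,0,0,0,5])

```text
time_s: 22.35
tcp_pos: [0.4767, 0.4429, 0.1463]
eef_rot: [-180.0, 0.0, -90.0]
contact_force: [-1.0, -0.5, 4.7]
gripper_width: 0.0631
```

Emit:
carry_out(motion=[0,0,0,0,0,0.1,5,0,0,0,0,0,0,8.76,0,0,0,0,0,0,8.76,0,0,0,0,0,0,8.76,0,0,0,0,0,0,8.76,0,0,0,0,0,-2.5,8.76,0,0,0,0,0,-3.5,8.76,0,0,0,2,0.3,-1,8.76,0,0,0,3.7,0.5,0,5,0,0,0,3.7,0.5,0,5,0,0,0,3.7,0.5,0,5,0,0,0,3.7,0.5,0,5,0,0,0,3.7,0.5,0,5,0,0,0,3.7,0.5,0,5,0,0,0,3.7,0.4,0,5,0,0,0,3.1,0.3,0,5,0,0,0,2,0.2,0,5,0,0,0,0,0,0,5,0,0,0,0,0,0,5])

```text
time_s: 23.93
tcp_pos: [0.4342, 0.1118, 0.2148]
eef_rot: [-180.0, 0.0, -90.1]
contact_force: [1.0, 0.1, 0.0]
gripper_width: 0.0501
```

```bash
python3 st.py; python3 - <<'E'
from h import *
im=cap("side","s7")[0]
cv2.imwrite("pics/v7.png",cv2.resize(im[120:360,160:400],(600,600),interpolation=cv2.INTER_CUBIC))
E
```

```text
[0.4345 0.1131 0.2146] [-0.2  1.1  1.1]
```

View pics/v7.png

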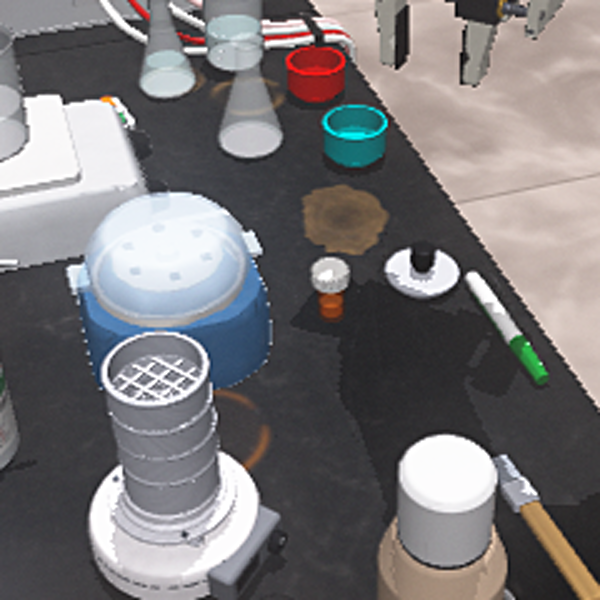

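Emit:
carry_out(motion=[0,0,0,0.4,0,3,5,0,0,0,0,0,4,5,0,0,0,0,0,4,5,0,0,0,0,0,4,5,0,0,0,0,0,2.5,5,0,0,0,0,0,1.4,5,0,0,0,0,0,0.6,5,0,0,0,0,0,0.2,5,0,0,0,0,0,0,5,0,0,0,0,0,0,1,0,0,0,0,0,0,1,0,0,0,0,0,0,1,0,0,0,0,0,0,1,0,0,0,0,0,0,1,0,0,0,0,0,0,1], grip_force=20)

```text
time_s: 25.43
tcp_pos: [0.4345, 0.1089, 0.0181]
eef_rot: [-180.0, 0.0, -90.0]
contact_force: [-0.7, 0.5, 6.0]
gripper_width: 0.0212
```

Emit:
carry_out(motion=[0,0,0,0,0,-1.5,1,0,0,0,0,0,-3.5,1,0,0,0,0,0,-4,1,0,0,0,0,0,-4,1,0,0,0,0,0,-4,1,0,0,0,0,0,-4,1,0,0,0,0,0,-2.5,1,0,0,0,-2,-0.3,-1,1,0,0,0,-3.7,-0.5,0,1,0,0,0,-3.7,-0.5,0,1,0,0,0,-3.7,-0.5,0,1,0,0,0,-3.7,-0.5,0,1,0,0,0,-3.7,-0.5,0,1,0,0,0,-3.7,-0.5,0,1,0,0,0,-3.7,-0.5,0,1,0,0,0,-3.2,-0.5,0,1,0,0,0,-1.9,-0.4,0,1,0,0,0,0,0,0,1,0,0,0,0,0,0,1,0,0,0,0,0,0,1], grip_force=30)

```text
time_s: 27.1
tcp_pos: [0.4811, 0.4382, 0.2619]
eef_rot: [179.9, -0.1, -90.0]
contact_force: [0.2, -0.8, -1.0]
gripper_width: 0.0212
```

```bash
python3 st.py
```

```text
[0.4814 0.4378 0.2628] [ 1.2 -0.  -0.3]
```

Emit:
carry_out(motion=[0,0,0,-0.45,0.5,1,1,0,0,0,0,0,2.5,1,0,0,0,0,0,2.2,1,0,0,0,0,0,0.9,1,0,0,0,0,0,0,1,0,0,0,0,0,0,1,0,0,0,0,0,0,1])

```text
time_s: 27.88
tcp_pos: [0.477, 0.4438, 0.198]
eef_rot: [-179.9, 0.1, -90.0]
contact_force: [0.0, 0.4, -1.3]
gripper_width: 0.0211
```

```bash
python3 st.py; python3 - <<'E'
from h import *
im=cap("side","s8")[0]
cv2.imwrite("pics/v8.png",cv2.resize(im[180:330,160:310],(500,500),interpolation=cv2.INTER_CUBIC))
E
```

```text
[0.4769 0.4438 0.198 ] [-0.2 -0.7 -1.5]
```

View pics/v8.png

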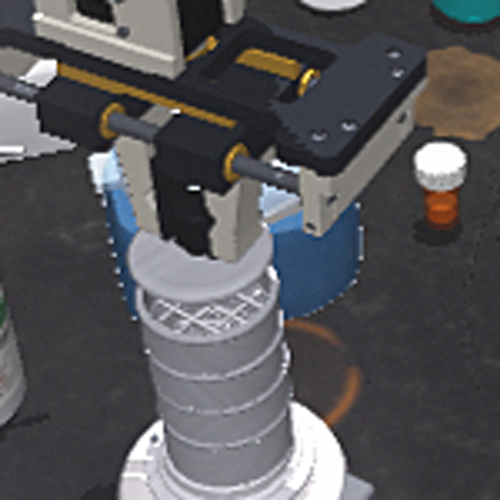

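Emit:
carry_out(motion=[0,0,0,0.13,0.04,0.5,1,0,0,0,0,0,0.6,1,0,0,0,0,0,0.5,1,0,0,0,0,0,0.4,1,0,0,0,0,0,0.2,1,0,0,0,0,0,0.1,1,0,0,0,0,0,0,1,0,0,0,0,0,0,1])

```text
time_s: 28.8
tcp_pos: [0.4766, 0.4423, 0.176]
eef_rot: [-179.9, 0.1, -90.0]
contact_force: [-3.8, -2.5, 14.6]
gripper_width: 0.0211
```

Emit:
carry_out(motion=[0,0,0,0,0,0,6,0,0,0,0,0,0,6,0,0,0,0,0,0,6,0,0,0,0,0,0,6,0,0,0,0,0,-2,6,0,0,0,0,0,-3.5,6,0,0,0,0,0,-3,6,0,0,0,3,1,0,6,0,0,0,4,1,0,6,0,0,0,4,1,0,6,0,0,0,4,1,0,6,0,0,0,4,1,0,6,0,0,0,2,0,0,6,0,0,0,0,0,0,6,0,0,0,0,0,0,6])

```text
time_s: 30.05
tcp_pos: [0.426, 0.231, 0.259]
eef_rot: [-180.0, 0.1, -90.1]
contact_force: [0.5, 0.1, 0.2]
gripper_width: 0.0601
```

```bash
python3 - <<'E'
from meas import *
s,Ks,Rs,ts=cap("side"); im,K,R,t=cap("top")
for z in (.171,):
    p=proj(K,R,t,(.4765,.442,z)); print("lid top px",p,[np.round(circ(im,p,26,K,R,t,z,th),1) for th in(170,210)])
p=proj(K,R,t,(.4859,.1873,.054)); print("vial",np.round(circ(im,p,10,K,R,t,.054,170),1))
a=cv2.resize(s[130:370,150:350],(400,480),interpolation=cv2.INTER_CUBIC); b=cv2.resize(im[130:300,120:400],(400,480))
cv2.imwrite("pics/v9.png",np.hstack([a,b])); print(r.get_state()["time_s"],r.get_state()["contact_force"],r.get_state()["tcp_pos"])
E
```

```text
lid top px [152.91632274 234.52311346] [array([469.8, 422.8,  98.5, 107.4]), array([470.3, 420.6, 101.1, 102.4])]
vial [487.1 193.5  39.5  50. ]
30.15 [-0.10791677  0.58525228  0.77744012] [0.42619958 0.23233221 0.25853999]
```

View pics/v9.png

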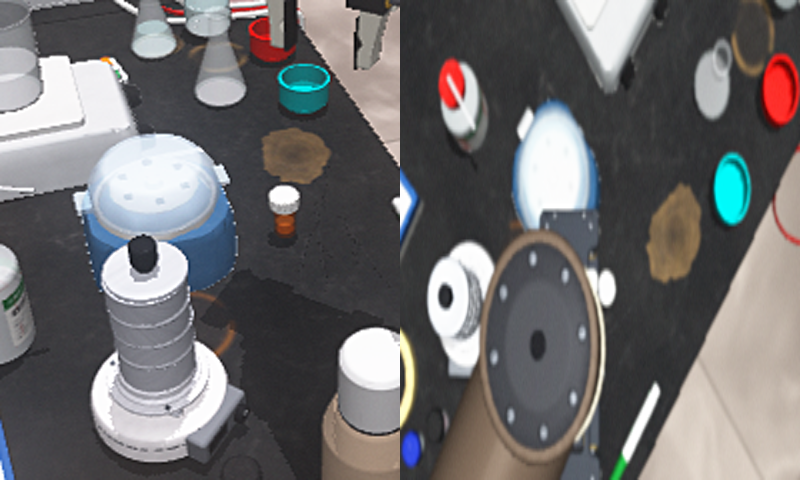

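```bash
python3 -c "
from h import r
print(r.close_job())"
```

```text
the job is handed in; nothing more can be done
None
```

I built the tower on the shaker in the asked order: pan, fine, medium, coarse, lid. I handed it in at about 30 s of robot time.

**Seating:** Each part came to rest within about 0.5 mm of its nominal seated height, judged by the gripper height against the height at pickup. The contact force rose to between 5 and 15 N each time. The last pictures show the tower straight and closed, the gripper clear of it, and the flask, the vial and both look-alikes upright where they stood.

**Telling fine from medium:** The first pictures were unclear. I settled it by the mesh pattern frequencies in both views, and a later close picture showed the medium's 6 mm grid plainly.

**Checks that failed or disagreed:**
- **Shaker centre:** The two cameras disagreed by 1–2 mm. I used the top view.
- **Final circle fits:** My last top-view fits of the lid and the vial gave wrong results, because the shaker and the arm merged into the outlines. The final centring therefore rests on the tool positions and the side picture. The five parts were let go within about 1 mm of each other.

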